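# Aim the bench magnifier and hold the tube lifter up

## Task

Swivel and tilt the bench magnifier so that its lens looks straight at the middle of the tube lifter's reading window, and only then turn the lifter's cam lever up to the cam's highest lift, where the lever stands upright, and hold it there so the tube labels can be read. Finish with the fingers still holding the lever (it springs back if let go), the magnifier still aimed, and everything else left standing where it was.

Things in the scene. Friction and masses are not known exactly. Their poses are not given: they have to be found in the camera images.
- magnifier: Bench magnifier: fixed round dark steel foot 100 mm across with an 18 mm post; on top a yoke that swivels, in it a round lens in a white 77 mm frame, and a grey 26 mm ball knob above it. Origin: centre of the underside of the foot, on the swivel axis; z up; x is where the lens looks when joint swivel reads 0. It does not move.
- magnifier_pivot (a point): Fixed point where the vertical swivel axis meets the horizontal tilt axis, 135 mm above the bench. Lens centre 60 mm and knob centre 130 mm from it, on one straight line.
- swivel (a joint): Turn of the magnifier's yoke about the vertical, rad, counter-clockwise from above positive, -1.7 to 1.7; friction holds it where it is left (about 0.08 N m).
- tilt (a joint): Tilt of the magnifier head about the level axis through the pivot, rad, -0.5 to 1.2. 0: head upright, looking level; positive: knob leans towards the side the lens looks to, which then looks down by that angle. Friction holds it where it is left (about 0.18 N m).
- lens (a point): Centre of the lens; its x axis is the direction the lens looks in, its z axis points to the ball knob, its y axis is the tilt axis.
- magnifier_knob (a point): Centre of the magnifier's grey ball knob, 26 mm across, on a 9 mm stem; the lens frame's top edge is 25 mm below this centre. Taken with the fingers closing along the tilt axis, the ball can turn between them.
- window (a point): Middle of the reading window of the tube lifter: an opening 88 mm wide and 24 mm high in an upright aluminium plate, 105 mm above the bench, fixed to the lifter. Axes as those of the lifter: x along the plate, z up; the window looks towards -y, roughly to the magnifier.
- lifter: Tube lifter: fixed white housing 120 by 80 mm, 70 mm high, on a 130 by 120 mm base; tubes in a row along x, up to 152 mm high (169 mm when lifted), window plate on its -y side, 133 mm high; the cam shaft along x comes out on the -x side (to the robot). Origin: centre of the underside; it does not move.
- cam_lever (a joint): Angle of the cam lever about the shaft (lifter's x axis), rad, 0 to 2.2. 0: rest, pointing to the lifter's +y side and 0.25 rad above level; it rises with the value; at 1.32 it stands straight up: highest lift (tubes 17 mm up and 21 mm nearer the window); beyond, they sink again. A spring drives it back to 0: about 1 to 3 N at the knob to turn and hold it.
- lever_hinge (a point): Point on the cam shaft's axis in the lever's plane, 50 mm above the bench, 110 mm to the -x side of the lifter's origin, 50 mm clear of the housing. Its axes turn with the lever; its x axis is the shaft.
- lever_knob (a point): Centre of the grey ball knob (26 mm across) at the end of the lever, 110 mm from lever_hinge. Taken with the fingers closing along the shaft (the lifter's x), the ball can turn between them while the lever rises.
- cam_handle: The lever itself: a 10 mm steel rod with the ball knob at its end; the part to hold at the end, with its cam disc (56 mm across) on the shaft beside the housing. Origin on the shaft's axis, 50 mm from lever_hinge towards the housing.
- labels (a point): Middle of the row of paper labels on the three tubes; the tubes ride on the lever's cam and stay upright. 88 mm above the bench at rest, 105 mm at the highest lift, where the labels stand behind the window.
- marker: Bystander: pen 130 mm long lying along its x axis, 16 mm thick. Origin under its middle.
- timer: Bystander: flat white timer, 60 by 70 mm, 20 mm high. Origin under its centre.
- tube_rack: Bystander: white rack 70 by 160 mm with tubes up to 106 mm high. Origin under its centre.
- beaker: Bystander: glass beaker 70 mm across, 90 mm high. Origin under its centre.
- wash_bottle: Bystander: white bottle 66 mm across, 170 mm high. Origin under its centre.
- tip_box: Bystander: grey box 80 by 120 mm, 75 mm high. Origin under its centre.
- jar: Bystander: brown glass jar 60 mm across, 75 mm high. Origin under its centre.

How it is judged:
By the outcome, as a careful person would: the job done as asked, in the order asked, and still so for the second after the job is handed in, while the arm keeps its last pose, push and grip.
It also fails if it takes over 53 s, if anything falls off the work surface, if the arm or the gripper's body presses on something with over 40 N, if the wrist force passes 120 N, or if a joint passes its speed limit or range.

## Robot

A 6-joint arm with a two-finger parallel gripper is mounted at the origin on the work surface. World frame = base frame: x ahead of the robot, y to its left, z up, the work surface at z = 0. Lengths are in m, angles in degrees, forces in N, time in s.
With the tool pointing down it reaches from about 0.35 to 0.875 m from the base axis. Payload 4.2 kg.
Tool frame: the origin (TCP) lies midway between the tips of the shut fingers; the grasp point (between the pads) lies 19 mm behind it; z points along the fingers, y is the line along which they close (so a half turn about z gives the same grasp; the last joint's range is limited). The gripper opens to 87 mm and grips with 3 to 60 N. Pads are 19 mm wide; open, the fingers measure 117 mm over their backs; the gripper's body (75 mm by 190 mm) begins 51 mm behind the grasp point.
Start: joints at [-48.667, 22.042, 0.453, 0, -68.411, -14.817], TCP at [0.279, -0.559, 0.223] pointing down, gripper open.
Joint ranges: [-179.83, 179.83], [-69.29, 118.12], [-61.27, 80.66], [-181.25, 117.63], [-171.15, -9.14], [-177.46, 177.46]. Speed limits (degrees/s): [159.86, 159.86, 180, 180, 180, 180].

## Interface

Orientations are given as a 3x3 rotation matrix whose columns are the frame's x, y, z axes.
In Python, from station import r, imaging, workorder, telemetry gives the robot as it stands (r), with the cameras (imaging), the job (workorder) and the readings (telemetry).
- The arm moves only by the tool send_path, called after "Request:" by a JSON object that holds its "fn" and its "kwargs", one argument or row to a line. Schema: {"type":"object","properties":{"ticks":{"type":"array","items":{"type":"object","properties":{"finger_gap":{"type":"number"},"dx":{"type":"number"},"dy":{"type":"number"},"dz":{"type":"number"},"drx":{"type":"number"},"dry":{"type":"number"},"drz":{"type":"number"}},"additionalProperties":false,"required":["finger_gap"]},"minItems":1,"maxItems":8},"only":{"type":"string"},"quiet":{"type":"boolean"},"lines":{"type":"string"}},"required":["ticks"],"additionalProperties":false}. ticks is a list of rows, 1 to 8 of them, each an object with the fields finger_gap (the opening from 0.0 (shut) to 1.0 (fully open)), dx, dy, dz (the shift in a scale on which 1.0 is 1 m), drx, dry, drz (a rotation vector in fractions of the full range, 1 being 2 rad); a field left out counts as zero (the opening has to be given); each row is the pose to reach, as a shift and turn from the pose commanded when the call began, along the tool's axes at that moment; what a row does not reach only later rows make up. A row lasts 1/10 s, in which the tool goes at most 0.05 m and 8.59 degrees, less where a joint would pass 70% of its speed; a pose out of reach is approached as far as the arm can. The fingers move at their own pace and stop on an object; the grip force is fixed at half the most. Time passes only in rows, so rows that do not move let the fingers close. The tool returns the time, the measured TCP pose, the force, the opening and the grip force at its end. only (a regular expression) keeps the lines of the reply that match it, lines (a string "A,B") keeps lines A to B, and quiet returns only ok. Input that does not fit is refused with a message, and nothing moves.
- telemetry.sense(): the state, without advancing time (a new reading comes with each control period).
- imaging.capture(name): name is "scene" or "top"; returns a dict with "pixels" (384x512x3 uint8, red, green, blue), "z_map" (384x512 float32, m along the optical axis (not along the pixel's ray), 0 where there is no reading), "K" (3x3 intrinsics, pixels), "distortion" ([k1, k2, p1, p2, k3] as OpenCV has them; the pictures are not rectified), "world_from_camera" (4x4, takes a point from camera to world coordinates). Camera axes: x right, y up, looking along -z (the intrinsics and any distortion apply to the point x, -y, -z); pixel columns grow to the right and rows downward; lengths in m; the calibration is good to about 2 mm. A picture is of the moment at which its call begins.
- workorder.finish_job(): hands the job in; it is judged then, once.
The state is a dict: "time_s": time; "joints": joint angles; "joint_velocities": joint speeds; "effort": joint torques, N m; "tcp_pos": TCP position; "ee_rot": TCP orientation; "wrist_force": force on the tool from outside, world axes, zero at the start; "moment": the same for the moment, N m; "gripper_width": opening from 0.0 (shut) to 1.0 (fully open); "gripper_force": force on a finger pad.
Only numpy, scipy, OpenCV 4.12 (cv2) and the standard library are available. Lean on these libraries where they do the work, as an engineer would, in place of code of your own. Each camera call takes 0.05 s, during which the arm holds its last target. There are 200 camera calls.

## Working session

There is one attempt and no reset: what is moved stays moved. The work goes in short steps, Python scripts to look and compute and a tool call to move; the robot and the scene stay as the last step left them, time stands still between calls to the robot, and variables do not carry over. Pictures are saved under pics/ and viewed, at most 10 in all, crops included, and the job is handed in when it is done.

```bash
ls; mkdir -p pics; cat > h.py <<'E'
import numpy as np, cv2
from station import r, imaging, workorder, telemetry
def cap(n):
    c=imaging.capture(n); np.savez(f'{n}.npz',**{k:np.asarray(v) for k,v in c.items()}); return c
def load(n): return dict(np.load(f'{n}.npz'))
def ray(c,u,v):
    p=cv2.undistortPoints(np.array([[[u,v]]],float),c['K'],np.array(c['distortion'],float))[0,0]
    T=np.array(c['world_from_camera']); d=T[:3,:3]@np.array([p[0],-p[1],-1.]); return T[:3,3],d
def onz(c,u,v,z):
    o,d=ray(c,u,v); return o+d*(z-o[2])/d[2]
def dep(c,u,v):
    o,d=ray(c,u,v); return o+d*float(c['z_map'][int(round(v)),int(round(u))])
def tri(c1,p1,c2,p2):
    A=[];b=[]
    M=np.zeros((3,3));q=np.zeros(3)
    R=[]
    for c,p in((c1,p1),(c2,p2)):
        o,d=ray(c,*p); d=d/np.linalg.norm(d); P=np.eye(3)-np.outer(d,d); M+=P;q+=P@o;R.append((P,o))
    x=np.linalg.solve(M,q); return x,[np.linalg.norm(P@(x-o)) for P,o in R]
def cloud(c):
    h,w=c['z_map'].shape; uu,vv=np.meshgrid(np.arange(w),np.arange(h))
    p=cv2.undistortPoints(np.stack([uu,vv],-1).reshape(-1,1,2).astype(float),c['K'],np.array(c['distortion'],float)).reshape(h,w,2)
    T=np.array(c['world_from_camera']); z=c['z_map'][...,None]
    return np.concatenate([p[...,:1]*z,-p[...,1:]*z,-z],-1)@T[:3,:3].T+T[:3,3]
E
python3 - <<'E'
from h import *
for n in('scene','top'):
    c=cap(n); cv2.imwrite(f'pics/{n}0.png',cv2.resize(c['pixels'][...,::-1],(800,600),interpolation=cv2.INTER_CUBIC))
    print(n,np.round(c['world_from_camera'],3).tolist(),np.round(c['K'],1).tolist(),c['distortion'])
s=telemetry.sense();print({k:np.round(v,3).tolist() for k,v in s.items()})
E
```

```text
pics
station.py
scene [[0.456, -0.67, 0.586, 1.218], [0.89, 0.336, -0.309, -0.337], [0.01, 0.662, 0.749, 1.007], [0.0, 0.0, 0.0, 1.0]] [[366.9, 0.0, 259.6], [0.0, 366.9, 195.0], [0.0, 0.0, 1.0]] [-0.02113836  0.          0.          0.          0.        ]
top [[-0.025, 0.998, -0.054, 0.488], [-1.0, -0.024, 0.014, 0.025], [0.012, 0.055, 0.998, 1.58], [0.0, 0.0, 0.0, 1.0]] [[466.2, 0.0, 256.4], [0.0, 466.2, 192.9], [0.0, 0.0, 1.0]] [-0.12107928  0.          0.          0.          0.        ]
{'time_s': 0.1, 'joints': [-48.666, 22.088, 0.389, -0.025, -68.412, -14.819], 'joint_velocities': [-0.03, -0.038, 0.142, 0.169, -0.128, 0.054], 'effort': [-0.0, -39.169, 18.793, 4.232, 0.013, -0.0], 'tcp_pos': [0.279, -0.559, 0.222], 'ee_rot': [[-0.895, -0.446, -0.001], [-0.446, 0.895, 0.002], [0.0, 0.002, -1.0]], 'wrist_force': [0.683, 0.085, -0.155], 'moment': [0.03, 0.002, 0.022], 'gripper_force': 0.0, 'gripper_width': 0.997}
```

View pics/scene0.png

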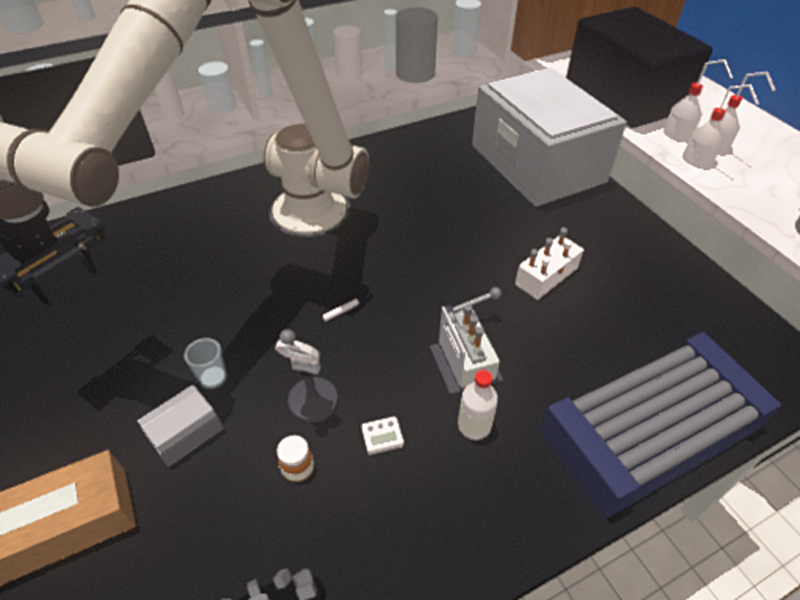

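View pics/top0.png

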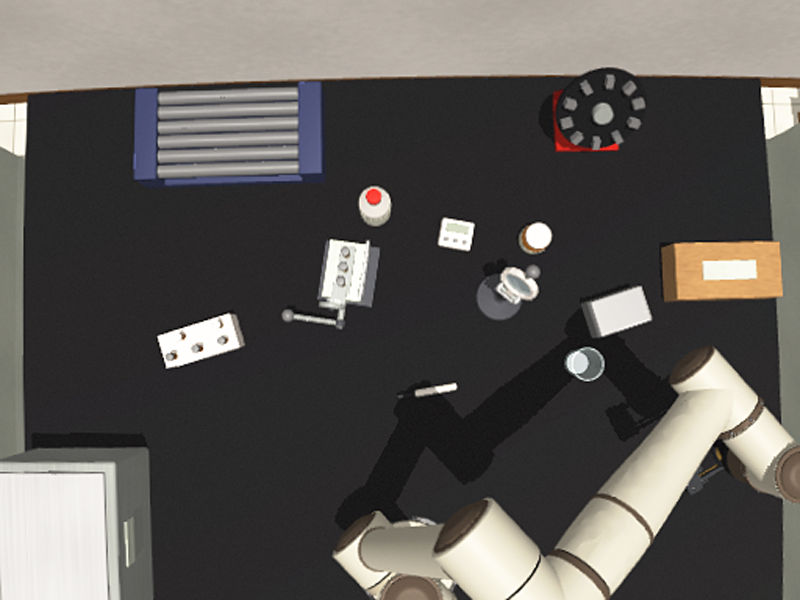

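```bash
python3 - <<'E'
from h import *
S=load('scene');T=load('top')
boxes=[(T,285,150),(T,165,140),(S,150,195),(S,260,170)]
im=[]
for c,x,y in boxes:
    im.append(cv2.resize(c['pixels'][y:y+75,x:x+100,::-1],(400,300),interpolation=cv2.INTER_LANCZOS4))
cv2.imwrite('pics/crops.png',np.clip(np.vstack([np.hstack(im[:2]),np.hstack(im[2:])]).astype(float)*1.3,0,255).astype(np.uint8))
print(tri(T,(533*.64,272*.64),S,(288*.64,337*.64)), tri(T,(288*.64,315*.64),S,(495*.64,294*.64)))
for c,n in((T,'top'),(S,'scene')):
    P=cloud(c); ok=c['z_map']>0
    m=ok&(P[...,2]>.1)&(P[...,2]<.15)&(P[...,0]>.4)&(P[...,0]<.9)&(P[...,1]>.1)&(P[...,1]<.45)
    print(n,m.sum()); 
    print(dep(c,*( (533*.64,272*.64) if n=='top' else (288*.64,337*.64))))
E
```

```text
(array([ 0.60851611, -0.23631677,  0.25839994]), [np.float64(0.0010520435539524092), np.float64(0.001052043553952408)]) (array([0.54809118, 0.2386713 , 0.07304505]), [np.float64(0.0007949284583093369), np.float64(0.0007949284583094399)])
top 99
[ 0.60714646 -0.23509096  0.26965352]
scene 181
[ 0.61853129 -0.23695293  0.27011355]
```

View pics/crops.png

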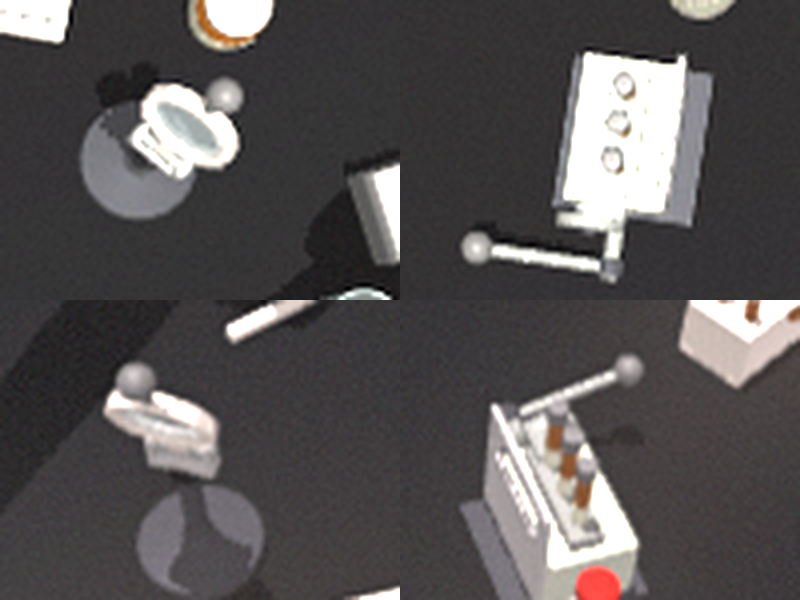

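```bash
python3 - <<'E'
from h import *
S=load('scene');T=load('top')
f=lambda X,Y,x,y:((X+.5)/4-.5+x,(Y+.5)/4-.5+y)
kt=f(224,97,285,150);ks=f(135,80,150,195)
K,e=tri(T,kt,S,ks);print('mag knob',K,e)
F,e=tri(T,f(138,159,285,150),S,f(201,240,150,195));print('foot',F,e, onz(T,*f(138,159,285,150),.01),onz(S,*f(201,240,150,195),.01))
L=tri(T,f(188,125,285,150),S,f(162,122,150,195));print('lens rough',L)
lt=f(77,247,165,140);ls=f(228,70,260,170)
print('lever knob',tri(T,lt,S,ls)); 
print('lever hinge top', onz(T,*f(212,268,165,140),.05), 'scene end of shaft',onz(S,*f(112,110,260,170),.05), tri(T,f(212,268,165,140),S,f(112,110,260,170)))
# plate top edge ends at z .133
for p in((285,57),(265,213)): print('plate top',onz(T,*f(*p,165,140),.133))
for p in((91,104),(165,240)): print('plate top scene',onz(S,*f(*p,260,170),.133))
for p in((285+27,72),(290,225)): print('base',onz(T,*f(*p,165,140),.006))
for c,n in((T,'top'),(S,'scene')):
    P=cloud(c); Z=P[...,2]
    m=(c['z_map']>0)&(Z>.118)&(Z<.14)&(P[...,0]>.5)&(P[...,0]<.8)&(P[...,1]>.05)&(P[...,1]<.3)
    q=P[m]; print(n,m.sum(),q.min(0),q.max(0))
    if len(q)>5:
        q=q[q[:,1]<np.percentile(q[:,1],60)] if 0 else q
        print(np.round(q[np.argsort(q[:,0])][::max(1,len(q)//15)],3).tolist())
E
```

```text
mag knob [ 0.60814209 -0.2360544   0.26219867] [np.float64(0.0009289782714871743), np.float64(0.0009289782714870466)]
foot [ 0.5800478  -0.20988971  0.01243089] [np.float64(0.0007412320590780061), np.float64(0.0007412320590779893)] [ 0.5804562  -0.20955503  0.01      ] [ 0.57816283 -0.21025461  0.01      ]
lens rough (array([ 0.59401538, -0.22209105,  0.19176588]), [np.float64(0.0011304230937703725), np.float64(0.0011304230937704256)])
lever knob (array([0.54807168, 0.23842129, 0.07847085]), [np.float64(0.00026612125681289655), np.float64(0.0002661212568128495)])
lever hinge top [0.52946618 0.13200871 0.05      ] scene end of shaft [0.52210555 0.13975105 0.05      ] (array([0.52991339, 0.13253916, 0.06167439]), [np.float64(0.0015455013961586223), np.float64(0.0015455013961585577)])
plate top [0.69055726 0.06591176 0.133     ]
plate top [0.56893599 0.08413531 0.133     ]
plate top scene [0.56946638 0.08664924 0.133     ]
plate top scene [0.70991259 0.06974005 0.133     ]
base [0.69496078 0.04687689 0.006     ]
base [0.56538344 0.06845178 0.006     ]
top 122 [0.57469429 0.05148568 0.11833041] [0.79122464 0.11583298 0.1385087 ]
[[0.575, 0.087, 0.135], [0.587, 0.087, 0.132], [0.6, 0.083, 0.13], [0.615, 0.08, 0.13], [0.628, 0.076, 0.132], [0.64, 0.076, 0.13], [0.653, 0.073, 0.128], [0.665, 0.111, 0.119], [0.678, 0.072, 0.131], [0.691, 0.066, 0.13], [0.754, 0.055, 0.126], [0.757, 0.058, 0.131], [0.759, 0.055, 0.133], [0.763, 0.064, 0.134], [0.77, 0.07, 0.132], [0.784, 0.073, 0.125]]
scene 210 [0.57139178 0.05001804 0.11816658] [0.79924962 0.12667749 0.13961212]
[[0.571, 0.088, 0.133], [0.59, 0.084, 0.135], [0.606, 0.083, 0.133], [0.614, 0.081, 0.137], [0.625, 0.075, 0.132], [0.638, 0.111, 0.122], [0.644, 0.114, 0.137], [0.654, 0.072, 0.137], [0.667, 0.069, 0.126], [0.673, 0.109, 0.118], [0.677, 0.111, 0.136], [0.69, 0.068, 0.133], [0.786, 0.072, 0.122], [0.79, 0.062, 0.129], [0.795, 0.063, 0.12]]
```

The manual's scale: turns go in shares of 2 rad. Converting my numbers, -111.5 degrees / 114.5916 = -0.973.

```bash
cat > g.py <<'E'
from h import *
from scipy.spatial.transform import Rotation as Ro
import sys
# usage: g.py x y z azimuth_of_tool_y -> dx dy dz rx ry rz in tool axes, tool pointing straight down
x,y,z,a=map(float,sys.argv[1:5]); s=telemetry.sense(); R=np.array(s['ee_rot']); p=np.array(s['tcp_pos'])
a=np.radians(a); Y=np.array([np.cos(a),np.sin(a),0]); Z=np.array([0,0,-1.]); G=np.c_[np.cross(Y,Z),Y,Z]
print(np.round(R.T@(np.array([x,y,z])-p),4), np.round(Ro.from_matrix(R.T@G).as_rotvec(degrees=True),2), 'F',np.round(s['wrist_force'],1),s['time_s'],s['gripper_width'])
E
```

Request:
{"fn": "send_path", "kwargs": {
  "ticks": [
    {"finger_gap": 1, "dz": -0.05, "drz": -0.0698},
    {"finger_gap": 1, "dx": -0.1, "dy": 0.03, "dz": -0.1, "drz": -0.1396},
    {"finger_gap": 1, "dx": -0.438, "dy": 0.142, "dz": -0.11, "drz": -0.973},
    {"finger_gap": 1, "dx": -0.438, "dy": 0.142, "dz": -0.11, "drz": -0.973},
    {"finger_gap": 1, "dx": -0.438, "dy": 0.142, "dz": -0.11, "drz": -0.973},
    {"finger_gap": 1, "dx": -0.438, "dy": 0.142, "dz": -0.11, "drz": -0.973},
    {"finger_gap": 1, "dx": -0.438, "dy": 0.142, "dz": -0.11, "drz": -0.973},
    {"finger_gap": 1, "dx": -0.438, "dy": 0.142, "dz": -0.11, "drz": -0.973}
  ]
}}

```text
time_s: 0.9
tcp_pos: [0.5255, -0.3167, 0.3216]
ee_rot: [[0.077, -0.997, -0.001], [-0.997, -0.077, 0.0], [-0.0, 0.001, -1.0]]
wrist_force: [1.4, -0.1, -0.8]
gripper_width: 1.004
gripper_force: 0.0
```

```bash
python3 g.py .608 -.236 .33 228
```

```text
[-0.0741 -0.0885 -0.0084] [ 3.000e-02  4.000e-02 -4.356e+01] F [ 1.4 -0.1 -0.8] 0.9 1.0036541510904409
```

In the tool's units: -43.5 degrees / 114.5916 = -0.3796.

Request:
{"fn": "send_path", "kwargs": {
  "ticks": [
    {"finger_gap": 1, "dx": -0.05, "dy": -0.06, "drz": -0.3796},
    {"finger_gap": 1, "dx": -0.05, "dy": -0.06, "drz": -0.3796},
    {"finger_gap": 1, "dx": -0.05, "dy": -0.06, "drz": -0.3796},
    {"finger_gap": 1, "dx": -0.05, "dy": -0.06, "drz": -0.3796},
    {"finger_gap": 1, "dx": -0.05, "dy": -0.06, "drz": -0.3796},
    {"finger_gap": 1, "dx": -0.05, "dy": -0.06, "drz": -0.3796},
    {"finger_gap": 1, "dx": -0.05, "dy": -0.06, "drz": -0.3796}
  ]
}}

```text
time_s: 1.6
tcp_pos: [0.5807, -0.2643, 0.3213]
ee_rot: [[0.736, -0.677, -0.001], [-0.677, -0.736, 0.0], [-0.001, 0.0, -1.0]]
wrist_force: [-0.5, -0.7, 0.4]
gripper_width: 1.0
gripper_force: 0.0
```

```bash
python3 g.py .608 -.236 .33 228
```

```text
[ 0.0009 -0.0393 -0.0087] [ 0.02  0.05 -0.58] F [-0.5 -0.7  0.4] 1.6 1.0001417201552119
```

Request:
{"fn": "send_path", "kwargs": {
  "ticks": [
    {"finger_gap": 1, "dx": 0.001, "dy": -0.039},
    {"finger_gap": 1, "dx": 0.001, "dy": -0.039},
    {"finger_gap": 0.6, "dx": 0.001, "dy": -0.039, "dz": 0.03},
    {"finger_gap": 0.5, "dx": 0.001, "dy": -0.039, "dz": 0.06},
    {"finger_gap": 0.5, "dx": 0.001, "dy": -0.039, "dz": 0.073},
    {"finger_gap": 0.5, "dx": 0.001, "dy": -0.039, "dz": 0.073}
  ]
}}

```text
time_s: 2.2
tcp_pos: [0.6067, -0.2363, 0.2465]
ee_rot: [[0.737, -0.676, -0.005], [-0.676, -0.737, 0.001], [-0.004, 0.003, -1.0]]
wrist_force: [-0.0, -0.3, 0.2]
gripper_width: 0.722
gripper_force: 0.0
```

```bash
python3 g.py .608 -.236 .247 228; python3 - <<'E'
from h import *
a=cap('scene');b=cap('top')
A=cv2.resize(a['pixels'][175:275,130:230,::-1],(400,400));B=cv2.resize(b['pixels'][120:220,290:390,::-1],(400,400))
cv2.imwrite('pics/g1.png',np.hstack([A,B]))
E
```

```text
[ 0.0008 -0.0011 -0.0006] [ 0.16  0.24 -0.5 ] F [-0.  -0.3  0.2] 2.2 0.7221488379483417
```

View pics/g1.png

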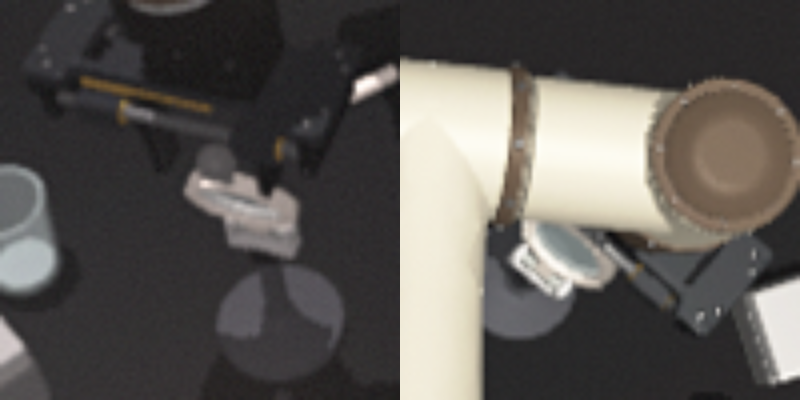

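The ball (215,160) sits between the open fingers (≈155,150 and 272,165); closing.

Request:
{"fn": "send_path", "kwargs": {
  "ticks": [
    {"finger_gap": 0},
    {"finger_gap": 0},
    {"finger_gap": 0},
    {"finger_gap": 0},
    {"finger_gap": 0},
    {"finger_gap": 0},
    {"finger_gap": 0}
  ]
}}

```text
time_s: 3.0
tcp_pos: [0.608, -0.2365, 0.2495]
ee_rot: [[0.738, -0.674, 0.001], [-0.674, -0.738, -0.001], [0.001, -0.0, -1.0]]
wrist_force: [0.2, -0.5, 2.6]
gripper_width: 0.275
gripper_force: 30.0
```

```bash
python3 g.py .579 -.210 .250 228
```

```text
[-0.0393  0.     -0.0006] [-0.01 -0.06 -0.41] F [ 0.2 -0.5  2.6] 3.0 0.27510338823808483
```

Request:
{"fn": "send_path", "kwargs": {
  "ticks": [
    {"finger_gap": 0, "dx": -0.013, "dz": -0.003},
    {"finger_gap": 0, "dx": -0.026, "dz": -0.005},
    {"finger_gap": 0, "dx": -0.039, "dz": -0.006},
    {"finger_gap": 0, "dx": -0.039, "dz": -0.006}
  ]
}}

```text
time_s: 3.4
tcp_pos: [0.5771, -0.2089, 0.2555]
ee_rot: [[0.739, -0.674, -0.001], [-0.674, -0.739, 0.001], [-0.001, 0.001, -1.0]]
wrist_force: [-1.9, -1.2, 4.5]
gripper_width: 0.281
gripper_force: 30.0
```

```bash
python3 g.py .579 -.210 .2545 169
```

```text
[ 0.0022 -0.0005  0.001 ] [ 0.07  0.06 58.63] F [-1.9 -1.2  4.5] 3.4 0.2807734082093683
```

In the tool's units: 58.5 degrees / 114.5916 = 0.5105.

Request:
{"fn": "send_path", "kwargs": {
  "ticks": [
    {"finger_gap": 0, "dx": 0.001, "drz": 0.0654},
    {"finger_gap": 0, "dx": 0.002, "drz": 0.1309},
    {"finger_gap": 0, "dx": 0.002, "drz": 0.192},
    {"finger_gap": 0, "dx": 0.002, "drz": 0.2618},
    {"finger_gap": 0, "dx": 0.002, "drz": 0.3229},
    {"finger_gap": 0, "dx": 0.002, "drz": 0.3927},
    {"finger_gap": 0, "dx": 0.002, "drz": 0.4538},
    {"finger_gap": 0, "dx": 0.002, "drz": 0.5105}
  ]
}}

```text
time_s: 4.2
tcp_pos: [0.5791, -0.2113, 0.2554]
ee_rot: [[-0.193, -0.981, -0.003], [-0.981, 0.193, -0.0], [0.001, 0.003, -1.0]]
wrist_force: [-3.0, -1.2, 6.5]
gripper_width: 0.277
gripper_force: 30.0
```

Request:
{"fn": "send_path", "kwargs": {
  "ticks": [
    {"finger_gap": 0}
  ]
}}

```text
time_s: 4.3
tcp_pos: [0.5791, -0.2113, 0.2554]
ee_rot: [[-0.191, -0.982, -0.003], [-0.982, 0.191, -0.0], [0.001, 0.003, -1.0]]
wrist_force: [-3.0, -1.3, 6.5]
gripper_width: 0.277
gripper_force: 30.0
```

```bash
python3 g.py .5864 -.1709 .2485 169;  python3 - <<'E'
from h import *
a=cap('scene');b=cap('top')
A=cv2.resize(a['pixels'][175:275,130:230,::-1],(400,400));B=cv2.resize(b['pixels'][120:220,270:370,::-1],(400,400))
cv2.imwrite('pics/g2.png',np.hstack([A,B]))
E
```

```text
[-0.041   0.0005  0.0069] [ 0.17 -0.04 -0.01] F [-3.  -1.3  6.5] 4.3 0.2774066909258598
```

View pics/g2.png

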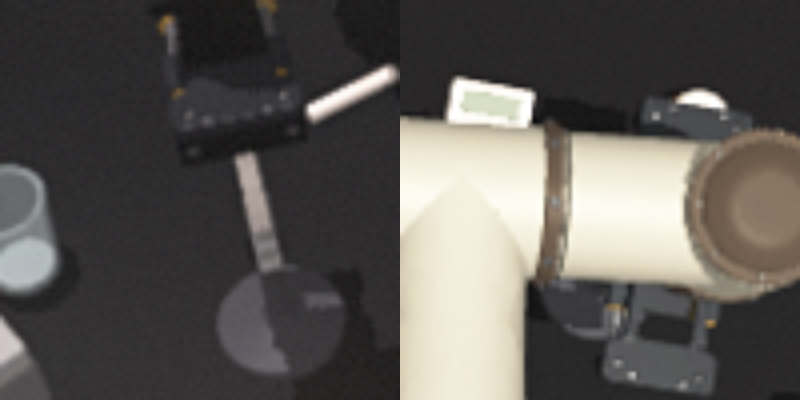

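The lens frame is now edge-on to the scene camera and upright (stem/frame at (255,210)), so it turned with the grip. Next I tilt it past 0.5 rad: if the stop at −0.5 doesn't show up, this is the positive (looking) side.

Request:
{"fn": "send_path", "kwargs": {
  "ticks": [
    {"finger_gap": 0, "dx": -0.013, "dz": 0.001},
    {"finger_gap": 0, "dx": -0.026, "dz": 0.003},
    {"finger_gap": 0, "dx": -0.038, "dz": 0.006},
    {"finger_gap": 0, "dx": -0.048, "dz": 0.009},
    {"finger_gap": 0, "dx": -0.057, "dz": 0.013},
    {"finger_gap": 0, "dx": -0.057, "dz": 0.013}
  ]
}}

```text
time_s: 5.0
tcp_pos: [0.5908, -0.1529, 0.2416]
ee_rot: [[-0.188, -0.982, -0.002], [-0.982, 0.188, 0.002], [-0.002, 0.002, -1.0]]
wrist_force: [-0.7, 4.0, 5.2]
gripper_width: 0.279
gripper_force: 30.0
```

Request:
{"fn": "send_path", "kwargs": {
  "ticks": [
    {"finger_gap": 0, "dx": -0.005, "dz": 0.003},
    {"finger_gap": 0, "dx": -0.011, "dz": 0.006},
    {"finger_gap": 0, "dx": -0.017, "dz": 0.01},
    {"finger_gap": 0, "dx": -0.017, "dz": 0.01}
  ]
}}

```text
time_s: 5.4
tcp_pos: [0.5946, -0.1364, 0.2316]
ee_rot: [[-0.188, -0.982, -0.0], [-0.982, 0.188, 0.002], [-0.002, 0.001, -1.0]]
wrist_force: [-0.2, 4.2, 4.1]
gripper_width: 0.277
gripper_force: 30.0
```

```bash
python3 g.py .5864 -.1709 .2485 169
```

```text
[ 0.0353  0.0016 -0.017 ] [0.03 0.14 0.16] F [-0.2  4.2  4.1] 5.4 0.276988002870404
```

Request:
{"fn": "send_path", "kwargs": {
  "ticks": [
    {"finger_gap": 0, "dx": 0.006, "dz": -0.004},
    {"finger_gap": 0, "dx": 0.012, "dz": -0.008},
    {"finger_gap": 0, "dx": 0.02, "dy": 0.001, "dz": -0.0115},
    {"finger_gap": 0, "dx": 0.028, "dy": 0.001, "dz": -0.0145},
    {"finger_gap": 0, "dx": 0.0345, "dy": 0.0015, "dz": -0.0165},
    {"finger_gap": 0, "dx": 0.0345, "dy": 0.0015, "dz": -0.0165}
  ]
}}

```text
time_s: 6.0
tcp_pos: [0.5865, -0.1736, 0.249]
ee_rot: [[-0.191, -0.982, 0.001], [-0.982, 0.191, -0.001], [0.001, -0.001, -1.0]]
wrist_force: [-0.2, 0.4, 6.3]
gripper_width: 0.279
gripper_force: 30.0
```

```bash
python3 g.py .5864 -.1709 .2485 169
```

```text
[-0.0027  0.0006  0.0005] [-0.06 -0.05  0.01] F [-0.2  0.4  6.3] 6.0 0.27935940993511416
```

Request:
{"fn": "send_path", "kwargs": {
  "ticks": [
    {"finger_gap": 0.7},
    {"finger_gap": 0.7},
    {"finger_gap": 0.7},
    {"finger_gap": 0.7},
    {"finger_gap": 0.7},
    {"finger_gap": 0.7, "dz": -0.03},
    {"finger_gap": 0.7, "dz": -0.06},
    {"finger_gap": 0.7, "dz": -0.09}
  ]
}}

```text
time_s: 6.8
tcp_pos: [0.5864, -0.1722, 0.3391]
ee_rot: [[-0.189, -0.982, -0.001], [-0.982, 0.189, -0.0], [0.0, 0.001, -1.0]]
wrist_force: [-0.1, -0.4, -0.4]
gripper_width: 0.694
gripper_force: 0.0
```

```bash
python3 g.py .45 .238 .25 171
```

```text
[-0.377   0.2115  0.0891] [ 0.05 -0.02 -1.91] F [-0.1 -0.4 -0.4] 6.8 0.6940874779158095
```

In the tool's units: -2 degrees / 114.5916 = -0.0175.

Request:
{"fn": "send_path", "kwargs": {
  "ticks": [
    {"finger_gap": 0.7, "dx": -0.377, "dy": 0.21, "drz": -0.0175},
    {"finger_gap": 0.7, "dx": -0.377, "dy": 0.21, "drz": -0.0175},
    {"finger_gap": 0.7, "dx": -0.377, "dy": 0.21, "drz": -0.0175},
    {"finger_gap": 0.7, "dx": -0.377, "dy": 0.21, "drz": -0.0175},
    {"finger_gap": 0.7, "dx": -0.377, "dy": 0.21, "drz": -0.0175},
    {"finger_gap": 0.7, "dx": -0.377, "dy": 0.21, "drz": -0.0175},
    {"finger_gap": 0.7, "dx": -0.377, "dy": 0.21, "drz": -0.0175},
    {"finger_gap": 0.7, "dx": -0.377, "dy": 0.21, "drz": -0.0175}
  ]
}}

```text
time_s: 7.6
tcp_pos: [0.4605, 0.2094, 0.3385]
ee_rot: [[-0.155, -0.988, 0.001], [-0.988, 0.155, 0.0], [-0.0, -0.0, -1.0]]
wrist_force: [1.4, 0.5, -0.5]
gripper_width: 0.696
gripper_force: 0.0
```

```bash
python3 - <<'E'
from h import *
a=cap('scene');b=cap('top')
f=lambda c,x,y:cv2.resize(c['pixels'][y:y+75,x:x+100,::-1],(400,300),interpolation=cv2.INTER_LANCZOS4)
cv2.imwrite('pics/g3.png',np.vstack([np.hstack([f(b,270,140),f(b,185,130)]),np.hstack([f(a,150,190),f(a,260,180)])]))
E
```

```text
(no output)
```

View pics/g3.png

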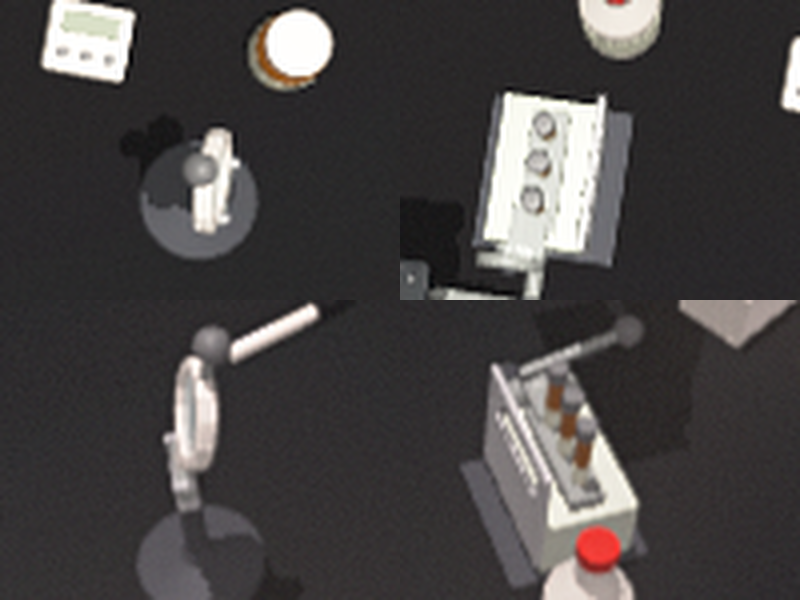

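```bash
python3 - <<'E'
from h import *
S=load('scene');T=load('top')
f=lambda X,Y,x,y:((X+.5)/4-.5+x,(Y+.5)/4-.5+y)
kt=f(201,169,270,140);ks=f(212,45,150,190)
K,e=tri(T,kt,S,ks);print('knob',K,e,'top@.259',onz(T,*kt,.259),'scene@.259',onz(S,*ks,.259))
print('foot',onz(T,*f(199,199.5,270,140),.01))
# refine foot & knob with masks in top view
g=T['pixels'][140:215,270:370].astype(int); sat=g.max(2)-g.min(2); v=g.mean(2)
P=np.array([.579,-.210])
for nm,az in(('top frame',0),):
    m=((v>150)&(sat<60)).astype(np.uint8)
    n,l,st,c=cv2.connectedComponentsWithStats(m)
    for i in range(1,n):
        if st[i,4]>30 and 40<c[i][0]<70:
            ys,xs=np.nonzero(l==i); X=np.array([onz(T,x+270,y+140,.19)[:2] for x,y in zip(xs,ys)])
            q=X-X.mean(0); w,V=np.linalg.eigh(q.T@q); d=V[:,1]; print('frame',st[i],X.mean(0),np.degrees(np.arctan2(d[1],d[0])),np.sqrt(w/len(X)))
# plate top edge: depth cloud line fits, both views
for c in(T,S):
    Q=cloud(c);m=(c['z_map']>0)&(abs(Q[...,2]-.132)<.006)&(Q[...,0]>.56)&(Q[...,0]<.71)&(Q[...,1]>.055)&(Q[...,1]<.098)
    q=Q[m]; k=np.polyfit(q[:,0],q[:,1],1); print('plate',m.sum(),np.degrees(np.arctan(k[0])),q[:,0].min(),q[:,0].max(),np.polyval(k,.63))
W=np.array([.632,.0745])
d=W-P;print('az wanted',np.degrees(np.arctan2(d[1],d[0])),np.hypot(*d), 'knob az',np.degrees(np.arctan2(K[1]-P[1],K[0]-P[0])),'lean',np.arcsin(np.hypot(*(K[:2]-P))/.13))
print('lever knob',tri(T,(288*.64,315*.64),S,f(230,31,260,180)))
print('plate ends',onz(T,*f(204,97,185,130),.133),onz(T,*f(184,250,185,130),.133))
E
```

```text
knob [ 0.586726   -0.17513169  0.26252172] [np.float64(0.00046491623932233745), np.float64(0.00046491623932230986)] top@.259 [ 0.58715782 -0.17522822  0.259     ] scene@.259 [ 0.58352489 -0.17478604  0.259     ]
foot [ 0.58001186 -0.21039298  0.01      ]
frame [ 48  32  12  26 174] [ 0.58059069 -0.19516547] 167.48016605652822 [0.00714902 0.02223245]
plate 62 -9.825295579651325 0.5748700950510393 0.6910719417667308 0.07858392639306058
plate 83 -9.486587882018195 0.5748236464964355 0.690132322043651 0.07661358224617006
az wanted 79.44723639103832 0.2893946267642162 knob az 77.50645200596588 lean 0.2783016937197533
lever knob (array([0.54823753, 0.23857872, 0.07722624]), [np.float64(0.0013776739599037345), np.float64(0.0013776739599036375)])
plate ends [0.69057608 0.06669259 0.133     ] [0.57128836 0.08486092 0.133     ]
```

The lens is close: knob triangulated at (0.5867, −0.175), lean ≈0.28 vs 0.31 rad wanted, and azimuth ≈78.4° vs 79.5°. I'll regrasp and nudge it.

```bash
python3 g.py .5865 -.1745 .335 168.4
```

```text
[ 0.3638 -0.1824  0.0026] [0.03 0.04 3.1 ] F [-0.2 -1.4 -0.5] 7.7 0.7009625049487553
```

In the tool's units: 3 degrees / 114.5916 = 0.0262.

Request:
{"fn": "send_path", "kwargs": {
  "ticks": [
    {"finger_gap": 0.7, "dx": 0.363, "dy": -0.182, "drz": 0.0262},
    {"finger_gap": 0.7, "dx": 0.363, "dy": -0.182, "drz": 0.0262},
    {"finger_gap": 0.7, "dx": 0.363, "dy": -0.182, "drz": 0.0262},
    {"finger_gap": 0.7, "dx": 0.363, "dy": -0.182, "drz": 0.0262},
    {"finger_gap": 0.7, "dx": 0.363, "dy": -0.182, "drz": 0.0262},
    {"finger_gap": 0.7, "dx": 0.363, "dy": -0.182, "drz": 0.0262},
    {"finger_gap": 0.7, "dx": 0.363, "dy": -0.182, "drz": 0.0262},
    {"finger_gap": 0.7, "dx": 0.363, "dy": -0.182, "drz": 0.0262}
  ]
}}

```text
time_s: 8.5
tcp_pos: [0.5833, -0.176, 0.3383]
ee_rot: [[-0.207, -0.978, -0.0], [-0.978, 0.207, -0.0], [0.0, 0.0, -1.0]]
wrist_force: [0.8, 1.0, 1.1]
gripper_width: 0.703
gripper_force: 0.0
```

Request:
{"fn": "send_path", "kwargs": {
  "ticks": [
    {"finger_gap": 0.7}
  ]
}}

```text
time_s: 8.6
tcp_pos: [0.5837, -0.179, 0.3364]
ee_rot: [[-0.214, -0.977, -0.003], [-0.977, 0.214, -0.001], [0.001, 0.002, -1.0]]
wrist_force: [-0.8, 1.3, -0.8]
gripper_width: 0.702
gripper_force: 0.0
```

```bash
python3 g.py .5865 -.1748 .248 168.4
```

```text
[-0.0048 -0.0021  0.0884] [ 0.14 -0.08 -0.74] F [-0.8  1.3 -0.8] 8.6 0.7024147379307634
```

In the tool's units: -0.7 degrees / 114.5916 = -0.0061.

Request:
{"fn": "send_path", "kwargs": {
  "ticks": [
    {"finger_gap": 0.7, "dx": -0.004, "dy": -0.002, "dz": 0.01, "drz": -0.0061},
    {"finger_gap": 0.7, "dx": -0.004, "dy": -0.002, "dz": 0.045, "drz": -0.0061},
    {"finger_gap": 0.7, "dx": -0.004, "dy": -0.002, "dz": 0.075, "drz": -0.0061},
    {"finger_gap": 0.7, "dx": -0.004, "dy": -0.002, "dz": 0.088, "drz": -0.0061},
    {"finger_gap": 0.7, "dx": -0.004, "dy": -0.002, "dz": 0.088, "drz": -0.0061}
  ]
}}

```text
time_s: 9.1
tcp_pos: [0.5849, -0.1687, 0.2482]
ee_rot: [[-0.193, -0.981, -0.005], [-0.981, 0.193, 0.0], [0.001, 0.005, -1.0]]
wrist_force: [-0.2, -0.1, -0.2]
gripper_width: 0.696
gripper_force: 0.0
```

```bash
python3 g.py .5865 -.1748 .248 168.4
```

```text
[ 0.0057 -0.0027  0.0002] [ 0.26 -0.03  0.48] F [-0.2 -0.1 -0.2] 9.1 0.6956137748539963
```

Request:
{"fn": "send_path", "kwargs": {
  "ticks": [
    {"finger_gap": 0},
    {"finger_gap": 0},
    {"finger_gap": 0},
    {"finger_gap": 0},
    {"finger_gap": 0},
    {"finger_gap": 0},
    {"finger_gap": 0}
  ]
}}

```text
time_s: 9.8
tcp_pos: [0.5868, -0.17, 0.2507]
ee_rot: [[-0.194, -0.981, 0.002], [-0.981, 0.194, -0.0], [0.0, -0.002, -1.0]]
wrist_force: [0.9, 0.0, 0.7]
gripper_width: 0.276
gripper_force: 30.0
```

```bash
python3 g.py .5869 -.1709 .247 169.6
```

```text
[ 0.0009 -0.0003  0.0037] [-0.11 -0.   -0.81] F [0.9 0.  0.7] 9.8 0.2759693916156308
```

In the tool's units: -1.1 degrees / 114.5916 = -0.0096.

Request:
{"fn": "send_path", "kwargs": {
  "ticks": [
    {"finger_gap": 0, "dx": -0.002, "drz": -0.0044},
    {"finger_gap": 0, "dx": -0.004, "dy": 0.0005, "dz": 0.001, "drz": -0.0087},
    {"finger_gap": 0, "dx": -0.0045, "dy": 0.0005, "dz": 0.001, "drz": -0.0096},
    {"finger_gap": 0, "dx": -0.0045, "dy": 0.0005, "dz": 0.001, "drz": -0.0096},
    {"finger_gap": 0, "dx": -0.0045, "dy": 0.0005, "dz": 0.001, "drz": -0.0096}
  ]
}}

```text
time_s: 10.3
tcp_pos: [0.5868, -0.1653, 0.2494]
ee_rot: [[-0.175, -0.984, 0.001], [-0.984, 0.175, -0.0], [0.0, -0.001, -1.0]]
wrist_force: [1.3, -1.6, 0.7]
gripper_width: 0.275
gripper_force: 30.0
```

```bash
python3 g.py .5869 -.1709 .247 169.6
```

```text
[ 0.0055 -0.0011  0.0024] [-0.04 -0.    0.29] F [ 1.3 -1.6  0.7] 10.3 0.27538852060439917
```

Request:
{"fn": "send_path", "kwargs": {
  "ticks": [
    {"finger_gap": 0.7},
    {"finger_gap": 0.7},
    {"finger_gap": 0.7},
    {"finger_gap": 0.7},
    {"finger_gap": 0.7},
    {"finger_gap": 0.7, "dz": -0.03},
    {"finger_gap": 0.7, "dz": -0.06},
    {"finger_gap": 0.7, "dz": -0.09}
  ]
}}

```text
time_s: 11.1
tcp_pos: [0.5862, -0.1653, 0.3402]
ee_rot: [[-0.176, -0.984, -0.001], [-0.984, 0.176, -0.0], [0.0, 0.001, -1.0]]
wrist_force: [1.3, -0.7, 0.8]
gripper_width: 0.694
gripper_force: 0.0
```

```bash
python3 g.py .547 .2375 .335 171
```

```text
[-0.3896  0.1093  0.0052] [ 0.05 -0.01 -1.12] F [ 1.3 -0.7  0.8] 11.1 0.6938200279583293
```

Move toward the lever and re-measure the magnifier.

In the tool's units: -1 degrees / 114.5916 = -0.0087.

Request:
{"fn": "send_path", "kwargs": {
  "ticks": [
    {"finger_gap": 0.7, "dx": -0.39, "dy": 0.11, "drz": -0.0087},
    {"finger_gap": 0.7, "dx": -0.39, "dy": 0.11, "drz": -0.0087},
    {"finger_gap": 0.7, "dx": -0.39, "dy": 0.11, "drz": -0.0087},
    {"finger_gap": 0.7, "dx": -0.39, "dy": 0.11, "drz": -0.0087},
    {"finger_gap": 0.7, "dx": -0.39, "dy": 0.11, "drz": -0.0087},
    {"finger_gap": 0.7, "dx": -0.39, "dy": 0.11, "drz": -0.0087},
    {"finger_gap": 0.7, "dx": -0.39, "dy": 0.11, "drz": -0.0087},
    {"finger_gap": 0.7, "dx": -0.39, "dy": 0.11, "drz": -0.0087}
  ]
}}

```text
time_s: 11.9
tcp_pos: [0.5465, 0.2347, 0.3395]
ee_rot: [[-0.158, -0.987, 0.0], [-0.987, 0.158, 0.0], [-0.0, -0.0, -1.0]]
wrist_force: [1.0, 0.6, 0.4]
gripper_width: 0.703
gripper_force: 0.0
```

Request:
{"fn": "send_path", "kwargs": {
  "ticks": [
    {"finger_gap": 0.7}
  ]
}}

```text
time_s: 12.0
tcp_pos: [0.5462, 0.238, 0.3381]
ee_rot: [[-0.152, -0.988, -0.001], [-0.988, 0.152, 0.0], [-0.0, 0.001, -1.0]]
wrist_force: [-0.2, -0.2, -1.1]
gripper_width: 0.702
gripper_force: 0.0
```

```bash
python3 g.py .5475 .238 .066 171; python3 - <<'E'
from h import *
a=cap('scene');b=cap('top')
f=lambda c,x,y:cv2.resize(c['pixels'][y:y+50,x:x+50,::-1],(400,400),interpolation=cv2.INTER_LANCZOS4)
cv2.imwrite('pics/g4.png',np.hstack([f(b,295,160),f(a,175,190)]))
E
```

```text
[-2.000e-04 -1.700e-03  2.721e-01] [0.08 0.01 0.24] F [-0.2 -0.2 -1.1] 12.0 0.7024959462593702
```

View pics/g4.png

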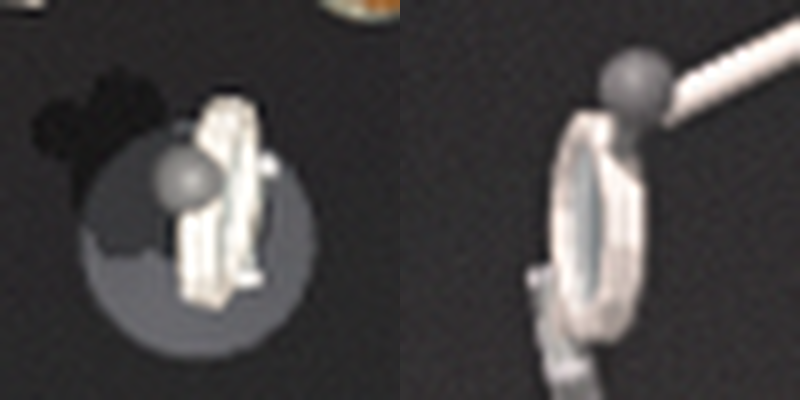

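```bash
python3 - <<'E'
from h import *
S=load('scene');T=load('top')
f=lambda X,Y,x,y:((X+.5)/8-.5+x,(Y+.5)/8-.5+y)
kt=f(187,179,295,160);ks=f(236,87,175,190)
K,e=tri(T,kt,S,ks);F=onz(T,*f(198,240,295,160),.01)
print('knob',K,e,onz(T,*kt,.259),'foot',F)
for P in(F[:2],np.array([.579,-.210])):
    d=K[:2]-P;w=np.array([.632,.0755])-P;D=np.hypot(*w)
    print('lean',np.arcsin(np.hypot(*d)/.13),np.degrees(np.arctan2(d[1],d[0])),'want',np.arctan(.03/D)+np.arcsin(.06/np.hypot(D,.03)),np.degrees(np.arctan2(w[1],w[0])))
t=[onz(T,*f(X,Y,295,160),.135) for X,Y in((270,165),(252,278))];d=t[0]-t[1];print('tilt axis az',np.degrees(np.arctan2(d[1],d[0])),t)
E
```

```text
knob [ 0.58650741 -0.17034139  0.26157611] [np.float64(0.001126348834114213), np.float64(0.001126348834114167)] [ 0.58710791 -0.16966335  0.259     ] foot [ 0.57980497 -0.21017312  0.01      ]
lean 0.31593508324980407 80.44838989590342 want 0.30993104899376955 79.64575838868748
lean 0.31570229483017165 79.28070528375453 want 0.30995715686581965 79.48337277566412
tilt axis az -11.01649407056176 [array([ 0.60114301, -0.22071446,  0.135     ]), array([ 0.55715568, -0.21215105,  0.135     ])]
```

Aim is within ~0.5° (lean 0.316 vs 0.310, azimuth ≈79.3–80.4° vs 79.6°). Now the lever knob.

Request:
{"fn": "send_path", "kwargs": {
  "ticks": [
    {"finger_gap": 0.7, "dy": -0.0015, "dz": 0.05},
    {"finger_gap": 0.7, "dy": -0.0015, "dz": 0.1},
    {"finger_gap": 0.7, "dy": -0.0015, "dz": 0.15},
    {"finger_gap": 0.7, "dy": -0.0015, "dz": 0.2},
    {"finger_gap": 0.7, "dy": -0.0015, "dz": 0.235},
    {"finger_gap": 0.6, "dy": -0.0015, "dz": 0.262},
    {"finger_gap": 0.6, "dy": -0.0015, "dz": 0.277},
    {"finger_gap": 0.6, "dy": -0.0015, "dz": 0.277}
  ]
}}

```text
time_s: 12.9
tcp_pos: [0.5475, 0.23, 0.0599]
ee_rot: [[-0.161, -0.987, -0.005], [-0.987, 0.161, -0.003], [0.004, 0.004, -1.0]]
wrist_force: [-0.3, -0.7, 0.4]
gripper_width: 0.608
gripper_force: 0.0
```

```bash
python3 g.py .5478 .238 .06 171;  python3 - <<'E'
from h import *
a=cap('scene');b=cap('top')
f=lambda c,x,y:cv2.resize(c['pixels'][y:y+75,x:x+75,::-1],(400,400),interpolation=cv2.INTER_LANCZOS4)
cv2.imwrite('pics/g5.png',np.hstack([f(b,165,150),f(a,280,150)]))
E
```

```text
[-0.0079  0.001  -0.0001] [ 0.23 -0.23 -0.26] F [-0.3 -0.7  0.4] 12.9 0.6076565785088308
```

View pics/g5.png

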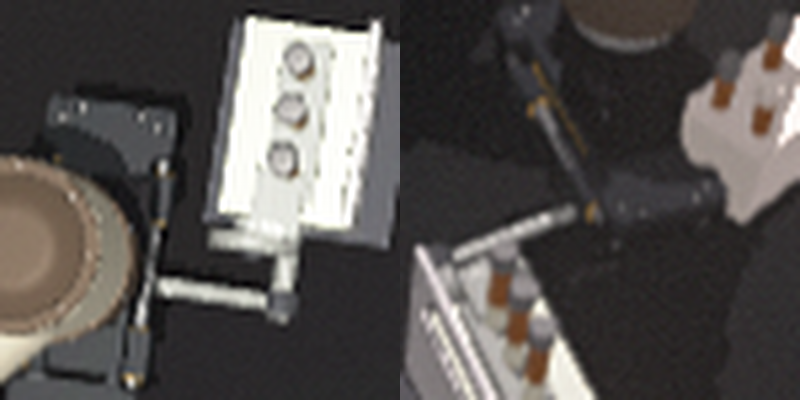

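The hand straddles the lever rod end (top view ≈(155,280)), but TCP is 8 mm short of the ball centre; shift first, then close.

Request:
{"fn": "send_path", "kwargs": {
  "ticks": [
    {"finger_gap": 0.6},
    {"finger_gap": 0.6}
  ]
}}

```text
time_s: 13.2
tcp_pos: [0.5495, 0.2328, 0.0638]
ee_rot: [[-0.159, -0.987, 0.002], [-0.987, 0.159, 0.002], [-0.002, -0.002, -1.0]]
wrist_force: [0.2, 0.0, 0.2]
gripper_width: 0.603
gripper_force: 0.0
```

```bash
python3 g.py .5478 .238 .06 171
```

```text
[-0.0049  0.0025  0.0038] [-0.11  0.11 -0.13] F [0.2 0.  0.2] 13.2 0.6027859576296948
```

Request:
{"fn": "send_path", "kwargs": {
  "ticks": [
    {"finger_gap": 0.6, "dx": -0.005, "dy": 0.0025, "dz": 0.003},
    {"finger_gap": 0.6, "dx": -0.005, "dy": 0.0025, "dz": 0.003}
  ]
}}

```text
time_s: 13.4
tcp_pos: [0.5468, 0.2385, 0.0594]
ee_rot: [[-0.158, -0.987, 0.0], [-0.987, 0.158, 0.0], [-0.0, -0.0, -1.0]]
wrist_force: [0.4, -0.5, -0.7]
gripper_width: 0.598
gripper_force: 0.0
```

Request:
{"fn": "send_path", "kwargs": {
  "ticks": [
    {"finger_gap": 0},
    {"finger_gap": 0},
    {"finger_gap": 0},
    {"finger_gap": 0},
    {"finger_gap": 0},
    {"finger_gap": 0},
    {"finger_gap": 0}
  ]
}}

```text
time_s: 14.1
tcp_pos: [0.5474, 0.2378, 0.0593]
ee_rot: [[-0.158, -0.987, 0.001], [-0.987, 0.158, 0.0], [-0.0, -0.001, -1.0]]
wrist_force: [2.4, -1.0, -0.8]
gripper_width: 0.276
gripper_force: 30.0
```

```bash
python3 g.py .5478 .238 .06 171
```

```text
[-0.0002 -0.0004 -0.0007] [-0.03  0.01 -0.12] F [ 2.4 -1.  -0.8] 14.1 0.275824525282432
```

Request:
{"fn": "send_path", "kwargs": {
  "ticks": [
    {"finger_gap": 0, "dx": 0.0036, "dz": -0.0115},
    {"finger_gap": 0, "dx": 0.0085, "dz": -0.0226},
    {"finger_gap": 0, "dx": 0.0146, "dz": -0.0331},
    {"finger_gap": 0, "dx": 0.0217, "dz": -0.0428},
    {"finger_gap": 0, "dx": 0.0299, "dz": -0.0517},
    {"finger_gap": 0, "dx": 0.0391, "dz": -0.0596},
    {"finger_gap": 0, "dx": 0.0391, "dz": -0.0596}
  ]
}}

```text
time_s: 14.8
tcp_pos: [0.5407, 0.1983, 0.1203]
ee_rot: [[-0.16, -0.987, 0.001], [-0.987, 0.16, 0.001], [-0.001, -0.001, -1.0]]
wrist_force: [1.7, 1.0, -2.0]
gripper_width: 0.277
gripper_force: 30.0
```

```bash
python3 g.py .5306 .1326 .142 171
```

```text
[ 0.0664 -0.0005 -0.0218] [-0.04  0.06 -0.18] F [ 1.7  1.  -2. ] 14.8 0.27715859148265837
```

Request:
{"fn": "send_path", "kwargs": {
  "ticks": [
    {"finger_gap": 0, "dx": 0.0099, "dz": -0.0069},
    {"finger_gap": 0, "dx": 0.0205, "dz": -0.0127},
    {"finger_gap": 0, "dx": 0.0318, "dz": -0.0172},
    {"finger_gap": 0, "dx": 0.0434, "dz": -0.0205},
    {"finger_gap": 0, "dx": 0.0553, "dz": -0.0225},
    {"finger_gap": 0, "dx": 0.0665, "dz": -0.023},
    {"finger_gap": 0, "dx": 0.0665, "dz": -0.023}
  ]
}}

```text
time_s: 15.5
tcp_pos: [0.5295, 0.132, 0.143]
ee_rot: [[-0.159, -0.987, -0.001], [-0.987, 0.159, -0.001], [0.001, 0.0, -1.0]]
wrist_force: [-3.0, 2.8, 7.0]
gripper_width: 0.28
gripper_force: 30.0
```

Request:
{"fn": "send_path", "kwargs": {
  "ticks": [
    {"finger_gap": 0},
    {"finger_gap": 0}
  ]
}}

```text
time_s: 15.7
tcp_pos: [0.5297, 0.133, 0.143]
ee_rot: [[-0.159, -0.987, -0.001], [-0.987, 0.159, -0.001], [0.001, 0.001, -1.0]]
wrist_force: [-4.1, 3.2, 7.7]
gripper_width: 0.272
gripper_force: 30.0
```

```bash
python3 g.py .5306 .1326 .142 171;python3 - <<'E'
from h import *
a=cap('scene');b=cap('top')
f=lambda c,x,y:cv2.resize(c['pixels'][y:y+75,x:x+75,::-1],(400,400),interpolation=cv2.INTER_LANCZOS4)
cv2.imwrite('pics/g6.png',np.hstack([f(a,250,150),cv2.resize(f(a,165,185),(400,400))]))
E
```

```text
[ 0.0002 -0.0009  0.001 ] [ 0.04 -0.04 -0.12] F [-4.1  3.2  7.7] 15.7 0.2717862074216734
```

View pics/g6.png

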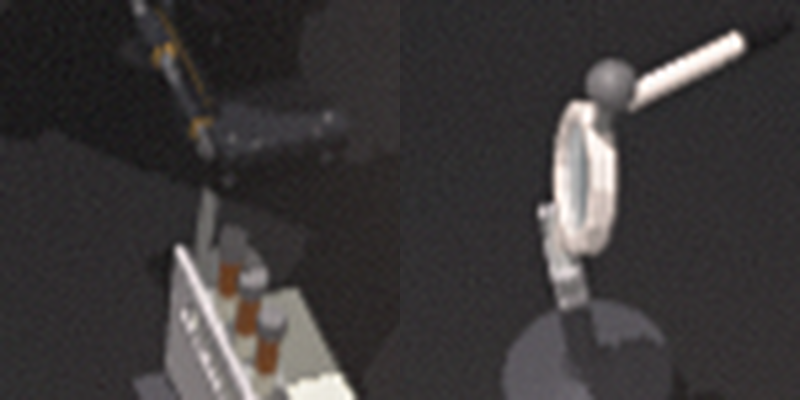

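The lever rod stands upright below the fingers, at about (205,225). The tubes are up behind the window plate, and the magnifier knob is where it was (scene px ≈204.6, 201.3). I'm handing in.

```bash
python3 -c "
from station import r, imaging, workorder, telemetry
print(workorder.finish_job())"
```

```text
the job is handed in; nothing more can be done
None
```

I handed the job in at about 16 s: the magnifier was aimed to within about 0.5° of the window centre by camera measurement, and the cam lever was then raised upright, with the fingers still holding it.

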